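# Press a glued flooring sample with the fold-out crank of a bench press

## Robot

A 6-joint arm with a two-finger parallel gripper is mounted at the origin on a cart in front of the work surface, level with it; the furniture and walls round the work are solid. World frame = base frame: x ahead of the robot, y to its left, z up, the work surface at z = 0. Lengths are in mm, angles in rad, forces in N, time in s.
With the tool pointing down it reaches from about 325 to 900 mm from the base axis. Payload 6.1 kg.
Tool frame: the origin (TCP) lies between the finger pads; the fingertips stand ahead of it and the grasp point (between the pads) lies 11 mm behind it (env.tcp_to_tips is the z of the fingertips in the tool frame, in mm); z points along the fingers, y is the direction in which the jaws open and shut (so a half turn about z gives the same grasp; the last joint's range is limited). The gripper opens to 85 mm and grips with 20 to 120 N. Pads are 22 mm wide; open, the fingers measure 114 mm over their backs; the gripper's body (76 mm by 85 mm) begins 54 mm behind the grasp point. The pads swing forward as they close: fully open they stand 13 mm farther back than shut.
Start: joints at [1.039, 0.22, 1.526, -0, 1.395, -0.126], TCP at [246.719, 574.235, 239.3] pointing down, gripper open.
Joint ranges: [-2.98, 2.98], [-0.91, 2.08], [0.09, 2.57], [-1.24, 4.39], [0.2, 2.65], [-2.68, 2.68]. Speed limits (rad/s): [2.57, 2.57, 3.01, 3.14, 3.14, 3.14].

## Interface

Orientations are given as a unit quaternion [x, y, z, w].
In Python, from cell import env gives the robot as it stands. The module is installed in compiled form; this text tells all that it offers.
- The arm moves only by the tool servo_tool, never from a script. Its argument "motion" is a list of rows, each a list of 7 numbers: the gripper command: -1 is fully open, 1 is shut, values between are in proportion, then the shift along the tool's x, y, z in m, then the turn, a rotation vector about the tool's x, y, z in degrees. A call has 1 to 20 rows; each row shifts and turns the commanded pose from where the row before left it, along the tool's axes as they then stand; what a row does not reach is not made up. A row lasts 1/12 s, in which the tool goes at most 41.7 mm and 7.16 degrees, less where a joint would pass 70% of its speed; a pose out of reach is approached as far as the arm can. A call is refused whole if a number of a shift passes 0.0417 or a number of a turn 7.16, either way. A call with a gripper value outside its range is refused whole. The fingers move at their own pace and stop on an object; "force" is the grip in N (left out, the last holds). Time passes only in rows, so rows that do not move let the fingers close. It gives the time, the measured TCP pose, the force and the opening at its end, in the units of the state.
- env.get_state(): the state, without advancing time (a new reading comes with each control period).
- env.get_image(name): name is "side" or "top" or "wrist"; returns a dict with "color" (384x512x3 uint8, red, green, blue), "range_z" (384x512 float32, mm along the optical axis (not along the pixel's ray), 0 where there is no reading), "mtx" (3x3 intrinsics, pixels), "eye" and "rotation" of the camera in the world; the wrist camera has in their place "mount" (4x4, takes a point from camera to tool coordinates, whose origin is the TCP and whose axes are the flange's). Camera axes: x right, y up, looking along -z (the intrinsics and any distortion apply to the point x, -y, -z); pixel columns grow to the right and rows downward; lengths in mm; the calibration is good to about 2 mm. A picture is of the moment at which its call begins: read the wrist's pose just before it.
- env.job_done(): hands the job in, once; it reports no verdict.
The state is a dict: "time": time; "joints": joint angles; "joint_vel": joint speeds; "joint_efforts": joint torques, N m; "ee_pos": TCP position; "orientation": TCP orientation; "contact_force": force on the tool from outside, world axes, zero at the start; "ft_torque": the same for the moment, N m; "gripper_width": finger opening in mm.
Only numpy, scipy, OpenCV 4.12 (cv2) and the standard library are available. Lean on these libraries where they do the work, as an engineer would, in place of code of your own. Each camera call takes 0.05 s, during which the arm holds its last target. There are 200 camera calls.

## Task

The flooring sample under the foot of the bench press is freshly glued. Swing the folding handle out of the handwheel until it stands upright, crank the wheel clockwise until the foot presses the sample with about 90 N (you feel it at the handle: the crank gets about 5 N heavier than it ran free) but never over 130 N, which would dent the face, then fold the handle back flat into the wheel so that nothing can catch it, leaving the press tight. Leave the other sample and the things lying round the press where they are.

Things in the scene. Friction and masses are not known exactly. Their poses are not given: they have to be found in the camera images.
- press: grey bench press bolted to the bench: two rails 170 mm long (along its x) and 16 mm high at its y = +-88 mm, a steel column 22 mm thick on each, a bridge across them 103 to 133 mm above the bench with its nut up to 147 mm. Origin on the bench, in the press's middle, under the screw; z up. It does not move
- press_foot: round foot of the screw, 60 mm across with a rubber underside; origin at the centre of its underside, which starts 40 to 46 mm above the bench. It goes down with the wheel, 20 mm a turn, and does not turn. It is sprung: once it touches, each further 1 mm of screw travel adds nearly 40 N
- wheel_centre (a point): centre of the handwheel at the middle height of its rim. The wheel lies level on top of the screw, 163 mm in diameter over a round rim 17 mm thick, and is dished: hub top 25 mm, three spokes 3 to 40 mm below this point. It sinks 20 mm a turn as it is cranked
- wheel (a joint): turn of the handwheel, rad, growing clockwise seen from above (foot down); starts at 0 to 2, some 0.6 to 1.3 turns are needed. Turned free it takes about 0.37 N m (6.5 N at the handle); each 10 N at the foot adds 0.57 N there: 5 N more at 90 N, 7.4 N at 130 N. Compare slow turning with slow: halted, the thread's friction carries part. It stays where left
- handle_pivot (a point): the handle's hinge pin in a fork on the inside of the rim, 56 mm from the wheel's axis and 3 mm above wheel_centre; it goes round with the wheel. The pin is level and square to the line from wheel_centre to here, so the handle swings in the upright plane through that line
- handle_grip (a point): centre of the round bulb, 26 mm thick, at the free end of the pear-shaped black handle, 60 mm from the pin (handle 75 mm long, 17 mm thick below the bulb). The handle is a sleeve that revolves freely about its own axis, so it can be held while the wheel is cranked. Folded, it lies level from the pin across the wheel with its bulb over the hub, 14 mm free below the bulb
- handle (a joint): swing of the handle about its pin, rad: 0 = folded flat across the wheel, 1.57 = standing upright on the rim, its end stop. The hinge is tight (spring washer): it takes 0.12 N m to swing, 2 N at handle_grip, and stays wherever it is left
- sample_a: one of two flooring samples, dark face 5 mm on layered plywood, 150 x 82 mm and 20 to 30 mm thick, the two not alike; origin at the centre of its underside, long side along its x. Whichever of the two lies under the foot is the one to press
- sample_b: the other flooring sample, same outline as sample_a, different thickness, origin likewise; the one not under the foot lies on the bench beside the press, waiting its turn
- glue_bottle: wood glue bottle, 48 x 66 mm and 204 mm tall, standing right of the press; origin at the centre of its underside
- tape_measure: tape measure, 41 x 89 x 70 mm, near the press; origin at the centre of its underside
- pencil: carpenter's pencil, 168 mm long, lying in front of the press; origin at the centre of its underside

How it is judged:
By the outcome, as a careful person would: the job done as asked, in the order asked, and still so for the second after the job is handed in, with the robot touching nothing.
It also fails if it takes over 72 s, if anything falls off the work surface, if the arm or the gripper's body presses on something with over 40 N, if the wrist force passes 120 N, or if a joint passes its speed limit or range.

## Working session

There is one attempt and no reset: what is moved stays moved. The work goes in short steps, Python scripts to look and compute and a tool call to move; the robot and the scene stay as the last step left them, time stands still between calls to the robot, and variables do not carry over. Pictures are saved under pics/ and viewed, about 8 in all and at most 12, crops included, and the job is handed in when it is done.

Besides the shell and the picture viewer there is one more tool, called by a JSON object that holds its "api" and its "payload", one argument or row to a line. servo_tool: Moves the arm, as the interface text tells. Its arguments: {"type":"object","properties":{"motion":{"type":"array"},"force":{"type":"number"}},"required":["motion"]}

```bash
mkdir -p pics; cat > h.py <<'E'
import numpy as np, cv2
from cell import env
from scipy.spatial.transform import Rotation as R
def cloud(im):
    z=im["range_z"].astype(float); K=im["mtx"]; v,u=np.indices(z.shape)
    p=np.stack([(u-K[0,2])/K[0,0]*z,-(v-K[1,2])/K[1,1]*z,-z],-1)
    return p@np.array(im["rotation"]).T+np.array(im["eye"])
def save(n,c): cv2.imwrite("pics/"+n,cv2.cvtColor(c,cv2.COLOR_RGB2BGR))
E
python3 - <<'E'
from h import *
s=env.get_state(); print(s["time"],s["ee_pos"],s["orientation"],s["contact_force"],s["gripper_width"],env.tcp_to_tips)
for n in ("side","top"):
    im=env.get_image(n); np.savez(n+".npz",**{k:v for k,v in im.items() if isinstance(v,(np.ndarray,list))})
    print(n,im["eye"],np.round(im["rotation"],3).tolist(),im["mtx"].tolist(),im.keys(),(im["range_z"]>0).mean()); save(n+"0.png",im["color"])
E
```

```text
0.0 [246.42925668 573.70926491 238.17634767] [ 2.01506144e-01  9.79486748e-01 -9.44777683e-04 -3.04316325e-04] [0.07898008 0.24409929 1.0301379 ] 85.55536229415749 8.0
side [ 176.68108019  309.10881197 1023.0051911 ] [-0.104, 0.236, 0.891, -0.373] [[354.21711116235514, 0.0, 252.65770849554679], [0.0, 354.21711116235514, 189.7199718582057], [0.0, 0.0, 1.0]] dict_keys(['color', 'range_z', 'mtx', 'eye', 'rotation']) 0.9960378011067709
top [ 412.64596351  -12.33445146 1005.91567617] [0.044, -0.048, -0.705, 0.706] [[362.37441247609706, 0.0, 253.11529797132457], [0.0, 362.37441247609706, 189.72644188494516], [0.0, 0.0, 1.0]] dict_keys(['color', 'range_z', 'mtx', 'eye', 'rotation']) 0.9960581461588541
```

View pics/side0.png

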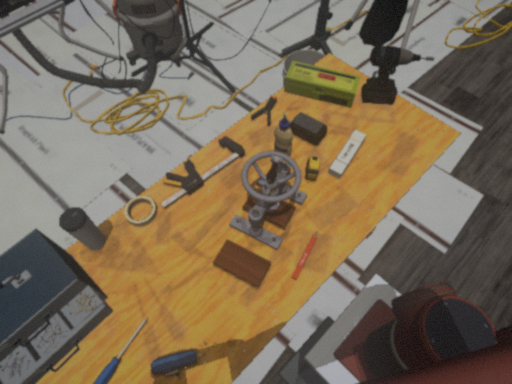

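View pics/top0.png

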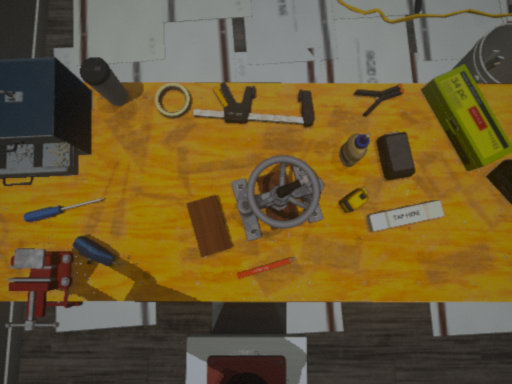

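The top view shows the press with its wheel centred near (284,191). The black handle is folded, its bulb near (285,190), and it points up-right towards about (303,181). The bottle is at (355,150), the tape at (353,199), the pencil at (265,267) and the waiting sample at (209,225).

```bash
sed -i 's/np.array(im\["rotation"\]).T/R.from_quat(im["rotation"]).as_matrix().T/' h.py
python3 - <<'E'
from h import *
from scipy.optimize import least_squares
for n in ("top","side"):
    im=dict(np.load(n+".npz")); p=cloud(im); print(n,"bench z",p[300,100] if n=="top" else p[200,120])
    c=im["color"]; z=p[...,2]
    m=(z>150)&(z<260)&(abs(p[...,0]-470)<200)&(abs(p[...,1]+70)<200)
    m[:, :]&=True
    q=p[m]; 
    print(len(q),np.percentile(q,[1,10,50,90,99],axis=0).round(0).tolist())
    # rim: circle fit robust r=73
    f=lambda x:np.hypot(q[:,0]-x[0],q[:,1]-x[1])-x[2]
    r=least_squares(f,[*np.median(q[:,:2],0),73],loss="soft_l1",f_scale=3); 
    k=abs(f(r.x))<6; print("circle",r.x,"rim z top",np.percentile(q[k][:,2],[10,50,90,98]),k.sum())
    cx,cy=r.x[:2]
    d=np.hypot(p[...,0]-cx,p[...,1]-cy)
    dark=(c.max(-1)<60)&(d<66)&(z>120)
    nn,l,st,ce=cv2.connectedComponentsWithStats(dark.astype(np.uint8))
    for i in range(1,nn):
        if st[i,4]>8:
            h=p[l==i]; print("dark",st[i],h.mean(0),np.percentile(h[:,2],[10,50,90]))
            e=h[:,:2]-[cx,cy]; w,v=np.linalg.eigh(np.cov(e.T)); print(v[:,1],(e@v[:,1]).min(),(e@v[:,1]).max(),w**.5)
    # surroundings
    x,y,w,h=(200,120,200,160) if n=="top" else (200,100,160,190)
    save(n+"c.png",cv2.resize(c[y:y+h,x:x+w],None,fx=4,fy=3.75 if h==160 else 3.1,interpolation=cv2.INTER_CUBIC))
    for nm,(u,v) in (dict(bottle=(355,150),tape=(353,199),pencil=(265,267),box=(396,155),sample=(209,225),railL=(247,210)) if n=="top" else {}).items(): print(nm,p[v,u].round(0))
E
```

```text
top bench z [243.20328925 393.34136714  -1.49646491]
2384 [[436.0, -265.0, 161.0], [449.0, -148.0, 182.0], [515.0, -88.0, 217.0], [578.0, -19.0, 221.0], [634.0, -6.0, 225.0]]
circle [512.22629074 -80.86363218  68.5011942 ] rim z top [213.63052391 217.89828297 220.2753834  221.29525621] 1002
dark [276 180  26  18 243] [517.17349711 -91.73174498 218.14923205] [216.0555257  221.86455164 225.35847572]
[-0.44591394  0.89507584] -52.5525751905142 14.250960848136677 [ 6.09846623 16.36450165]
dark [258 205  10   4  18] [484.02320579 -38.67314738 151.61816053] [128.25179575 133.44025877 206.38020549]
[-0.3552409   0.93477479] 36.800928322734634 60.2911917860125 [1.58310153 7.21268129]
bottle [ 626. -269.  130.]
tape [ 511. -278.   67.]
pencil [332. -51.   6.]
box [ 631. -401.   56.]
sample [444. 101.  27.]
railL [476.  -3. 137.]
side bench z [1494.30572744  181.23657393 -881.53798057]
1547 [[436.0, -267.0, 158.0], [449.0, -143.0, 179.0], [513.0, -81.0, 216.0], [579.0, -13.0, 220.0], [645.0, -1.0, 224.0]]
circle [511.58043346 -74.72437855  68.61003965] rim z top [210.41883073 216.5636981  219.23625766 220.66802182] 631
dark [267 163  11  20 101] [512.66862974 -83.85231843 217.99457883] [213.66998126 220.77941886 224.55780415]
[-0.44391113  0.89607082] -41.277512430183194 10.076900619313383 [ 4.61388519 14.76770183]
```

View pics/topc.png

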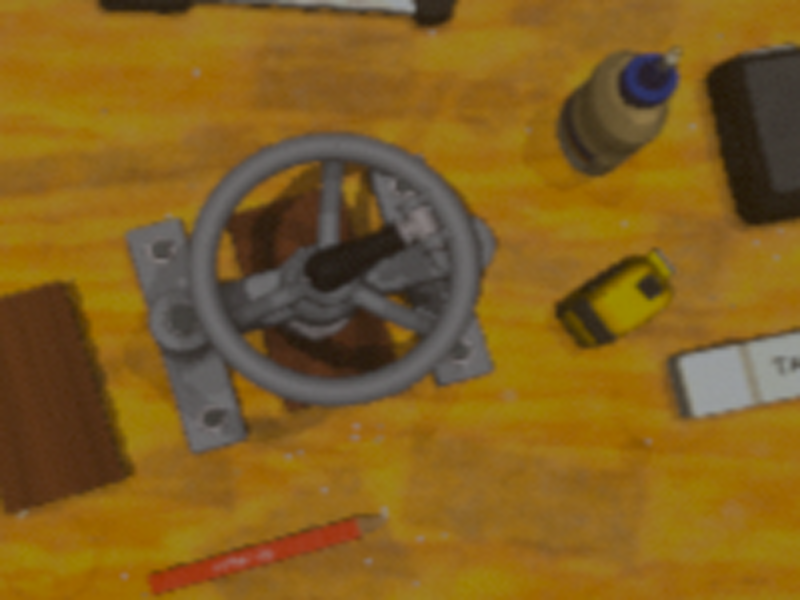

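The crop shows the folded handle: bulb at crop (325,270) over the hub and fork at (415,222) by the rim. Next I refine the circle and plan the approach.

```bash
cat >> h.py <<'E'
def rows(P,yaw_deg=None,n=None,pos=None,q=None,mm_max=40):
    """straight move from the measured pose to P (tool down), turning to jaw yaw; prints rows"""
    s=env.get_state(); p0=np.array(s["ee_pos"] if pos is None else pos); r0=R.from_quat(s["orientation"] if q is None else q)
    y=r0.as_matrix()[:,1]; a0=np.degrees(np.arctan2(y[1],y[0])); d=0 if yaw_deg is None else (yaw_deg-a0+90)%180-90
    P=np.array(P,float); L=np.linalg.norm(P-p0); n=n or int(max(np.ceil(L/mm_max),np.ceil(abs(d)/7)))
    for i in range(n):
        r=R.from_euler("z",d*i/n,degrees=True)*r0; t=r.inv().apply((P-p0)/n)/1000
        print([*t.round(4).tolist(),0,0,round(-d/n,2)])
E
python3 - <<'E'
from h import *
from scipy.optimize import least_squares
Q=[]
for n in ("top","side"):
    im=dict(np.load(n+".npz")); p=cloud(im); z=p[...,2]
    d0=np.hypot(p[...,0]-513,p[...,1]+77)
    b=abs(z)<12; b&=(d0>120)&(d0<350); print(n,"bench",np.median(z[b]))
    q=p[(d0>60)&(d0<88)&(z>206)&(z<226)]
    f=lambda x:np.hypot(q[:,0]-x[0],q[:,1]-x[1])-73
    r=least_squares(f,[513,-77],loss="soft_l1",f_scale=3); k=(abs(f(r.x))<3.5)&(q[:,2]>210)
    print("c",r.x,np.percentile(q[k,2],[50,90,95]),k.sum())
    # samples: brown colour
    c=im["color"]; m=(c[...,0]<130)&(z>130)&(c.max(-1)<60)
    dc=np.hypot(p[...,0]-r.x[0],p[...,1]-r.x[1]); h=p[m&(dc<62)&(z>205)]
    e=h[:,:2]-r.x; w,v=np.linalg.eigh(np.cov(e.T)); a=v[:,1]*np.sign(v[1,1])*-1
    s=e@a; print("az",np.degrees(np.arctan2(a[1],a[0])),s.min(),s.max(),"lat",np.median(e@[-a[1],a[0]]),h[:,2].max())
    for lo,hi in ((-25,10),(10,30),(30,60)):
        kk=(s>lo)&(s<hi); print(lo,kk.sum(),e[kk].mean(0) if kk.any() else 0, np.percentile(h[kk,2],95) if kk.any() else 0)
print(env.get_state()["joints"])
E
```

```text
top bench 0.012724462477422094
c [512.50913074 -81.95912813] [218.61663981 220.47787755 220.9129387 ] 677
az -62.31634318443911 -61.0518723791933 41.702467288692965 lat -0.16474606824106847 228.95026100804682
-25 123 [-1.38316322  2.3186899 ] 226.45802914475877
10 74 [  8.95706771 -17.52590618] 224.5613952176857
30 33 [ 16.70968672 -32.00522515] 222.74160172844833
side bench -0.9001065463202167
c [511.88266274 -76.82648012] [217.16792212 219.49142726 219.95125007] 445
az -63.60872404566389 -12.097920572268011 39.25604470109724 lat -2.5420543006347365 227.46025078269713
-25 60 [-3.50444873  1.46160183] 225.08942193551547
10 21 [  6.88322102 -18.20628177] 223.2047346694411
30 12 [ 13.75020551 -31.69764364] 222.3370886382198
[ 1.03889656e+00  2.21165188e-01  1.52751524e+00 -1.24464312e-05
  1.39473459e+00 -1.26069706e-01]
```

```bash
python3 -c "
from h import *
rows([514,-82,330],27,n=19)"
```

```text
[-0.0266, -0.0262, -0.0048, 0, 0, np.float64(2.09)]
[-0.0275, -0.0252, -0.0048, 0, 0, np.float64(2.09)]
[-0.0284, -0.0242, -0.0048, 0, 0, np.float64(2.09)]
[-0.0293, -0.0231, -0.0048, 0, 0, np.float64(2.09)]
[-0.0301, -0.022, -0.0048, 0, 0, np.float64(2.09)]
[-0.0309, -0.0209, -0.0048, 0, 0, np.float64(2.09)]
[-0.0316, -0.0198, -0.0048, 0, 0, np.float64(2.09)]
[-0.0323, -0.0186, -0.0048, 0, 0, np.float64(2.09)]
[-0.033, -0.0174, -0.0048, 0, 0, np.float64(2.09)]
[-0.0336, -0.0162, -0.0048, 0, 0, np.float64(2.09)]
[-0.0341, -0.015, -0.0048, 0, 0, np.float64(2.09)]
[-0.0347, -0.0137, -0.0048, 0, 0, np.float64(2.09)]
[-0.0351, -0.0124, -0.0048, 0, 0, np.float64(2.09)]
[-0.0356, -0.0111, -0.0048, 0, 0, np.float64(2.09)]
[-0.036, -0.0098, -0.0048, 0, 0, np.float64(2.09)]
[-0.0363, -0.0085, -0.0048, 0, 0, np.float64(2.09)]
[-0.0366, -0.0072, -0.0048, 0, 0, np.float64(2.09)]
[-0.0368, -0.0058, -0.0048, 0, 0, np.float64(2.09)]
[-0.037, -0.0045, -0.0048, 0, 0, np.float64(2.09)]
```

{"api": "servo_tool", "payload": {
  "motion": [
    [-1,-0.0266,-0.0262,-0.0048,0,0,2.1],
    [-1,-0.0275,-0.0252,-0.0048,0,0,2.1],
    [-1,-0.0284,-0.0242,-0.0048,0,0,2.1],
    [-1,-0.0293,-0.0231,-0.0048,0,0,2.1],
    [-1,-0.0301,-0.022,-0.0048,0,0,2.1],
    [-1,-0.0309,-0.0209,-0.0048,0,0,2.1],
    [-1,-0.0316,-0.0198,-0.0048,0,0,2.1],
    [-1,-0.0323,-0.0186,-0.0048,0,0,2.1],
    [-1,-0.033,-0.0174,-0.0048,0,0,2.1],
    [-1,-0.0336,-0.0162,-0.0048,0,0,2.1],
    [-1,-0.0341,-0.015,-0.0048,0,0,2.1],
    [-1,-0.0347,-0.0137,-0.0048,0,0,2.1],
    [-1,-0.0351,-0.0124,-0.0048,0,0,2.1],
    [-1,-0.0356,-0.0111,-0.0048,0,0,2.1],
    [-1,-0.036,-0.0098,-0.0048,0,0,2.1],
    [-1,-0.0363,-0.0085,-0.0048,0,0,2.1],
    [-1,-0.0366,-0.0072,-0.0048,0,0,2.1],
    [-1,-0.0368,-0.0058,-0.0048,0,0,2.1],
    [-1,-0.037,-0.0045,-0.0048,0,0,2.1],
    [-1,0,0,0,0,0,0]
  ]
}}

```text
time: 1.77
ee_pos: [514.8, -87.8, 330.6]
orientation: [0.527, 0.85, -0.001, 0.001]
contact_force: [-0.6, 0.5, -0.9]
gripper_width: 85.5
```

```bash
cat >> h.py <<'E'
def wrist():
    s=env.get_state(); im=env.get_image("wrist"); M=np.array(im["mount"]); r=R.from_quat(s["orientation"]).as_matrix()
    W=np.eye(4); W[:3,:3]=r; W[:3,3]=s["ee_pos"]; T=W@M
    im["rotation"]=R.from_matrix(T[:3,:3]).as_quat(); im["eye"]=T[:3,3]; return im,s
E
python3 - <<'E'
from h import *
im,s=wrist(); print(s["time"],s["ee_pos"],s["joints"],s["contact_force"],im["eye"])
p=cloud(im); np.savez("w.npz",p=p,c=im["color"]); save("w1.png",im["color"])
c=im["color"];z=p[...,2]; d=np.hypot(p[...,0]-514,p[...,1]+82)
from scipy.optimize import least_squares
q=p[(d>60)&(d<88)&(z>212)&(z<224)]
f=lambda x:np.hypot(q[:,0]-x[0],q[:,1]-x[1])-x[2]
for f_ in (1,):
    r=least_squares(f,[514,-82,73],loss="soft_l1",f_scale=2); print(r.x,len(q),np.percentile(q[:,2],[50,95]),np.degrees(np.arctan2(q[:,1]-r.x[1],q[:,0]-r.x[0])).round(0)[::200])
h=p[(c.max(-1)<60)&(d<45)&(z>205)]; e=h[:,:2]-r.x[:2]; w,v=np.linalg.eigh(np.cov(e.T)); a=v[:,1]*np.sign(v[1,1])*-1
ss=e@a; print(len(h),"az",np.degrees(np.arctan2(a[1],a[0])),np.percentile(ss,[1,99]),np.median(e@[-a[1],a[0]]),np.percentile(h[:,2],98))
for lo in range(-24,48,8):
    k=(ss>lo)&(ss<lo+8)
    if k.sum()>5: l=e[k]@[-a[1],a[0]]; print(lo,k.sum(),np.percentile(l,[2,50,98]).round(1),np.percentile(h[k,2],95).round(1))
E
```

```text
1.7667 [514.80866465 -87.80874221 330.55543163] [-0.31850884 -0.07392125  1.66797322 -0.0023927   1.54607466 -0.78010303] [-0.58897032  0.45545069 -0.85837341] [479.22119134 -16.5452066  465.28137113]
[512.61650488 -80.39244854  71.57237218] 10672 [218.36576777 220.13880866] [ 122.  111.  113.   92.  136.  137.  145.   92.  109.  135.   87.   86.
  156.   90.  152.  156.  155.   69.  165.   61.   61.   57. -178. -179.
   49. -173. -167.   39.   36.   32.   29.   26.   22.   18.   15.   11.
    5. -128.    2. -120.   -9.  -11.  -19. -106.  -29.  -33.  -90.  -39.
  -51.  -55.  -48.  -87.  -51.  -69.]
16762 az -152.70669922122306 [-43.90989178  44.24545002] -5.054989499014954 414.2961767125918
-24 1132 [-10.7  -9.4  -2.6] 413.9
-16 1316 [-12.5  -3.6   1.3] 415.3
-8 1844 [-12.   -3.4  37.4] 408.5
0 1769 [-12.3  -3.6  37.1] 408.7
8 1483 [-12.6  -3.8   5.2] 409.4
16 1105 [-12.5  -9.8  -2.9] 414.9
24 1633 [-11.3 -10.2  -8.7] 413.7
32 1556 [-11.3 -10.1  -0.6] 410.7
40 1256 [-10.5  -1.    7.4] 402.6
```

View pics/w1.png

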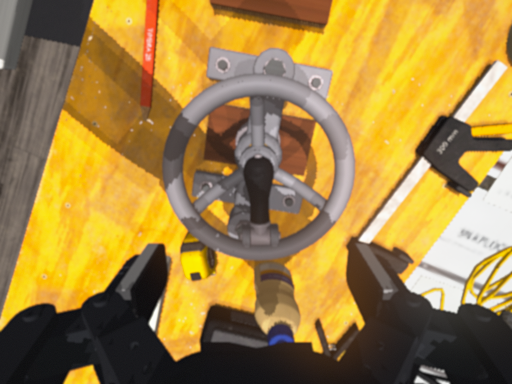

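The wrist view is clear: handle vertical in the image, bulb at (258,172), fork at (258,235), wheel centred near (258,163). I'll redo the handle numbers without the finger pixels.

```bash
python3 - <<'E'
from h import *
d_=np.load("w.npz");p=d_["p"];c=d_["c"];z=p[...,2]; C=np.array([513,-81.5]); d=np.hypot(p[...,0]-C[0],p[...,1]-C[1])
m=(c.max(-1)<70)&(d<45)&(z>205)&(z<235); n,l,st,_=cv2.connectedComponentsWithStats(m.astype(np.uint8)); i=1+st[1:,4].argmax(); h=p[l==i]
e=h[:,:2]-C; w,v=np.linalg.eigh(np.cov(e.T)); a=v[:,1]*np.sign(v[1,1])*-1; ss=e@a
print(st[i],"az",np.degrees(np.arctan2(a[1],a[0])),np.percentile(ss,[1,99]))
for lo in range(-24,48,8):
    k=(ss>lo)&(ss<lo+8)
    if k.sum()>5: q=e[k]@[-a[1],a[0]]; print(lo,k.sum(),np.percentile(q,[2,50,98]).round(1),np.percentile(h[k,2],95).round(1))
# rim inner/outer edges along directions: outer silhouette via rim top ridge
rm=(d>60)&(d<90)&(z>216); q=p[rm]; az=np.degrees(np.arctan2(q[:,1]-C[1],q[:,0]-C[0]))
b=[ (np.median(q[(az>t)&(az<t+20)],0)) for t in range(-180,180,20)]; b=np.array(b)
A=np.c_[2*b[:,:2],np.ones(len(b))]; s=np.linalg.lstsq(A,(b[:,:2]**2).sum(1),rcond=None)[0]; print("centre",s[:2],np.sqrt(s[2]+s[0]**2+s[1]**2))
rows([513,-82,260],None)
E
```

```text
[ 243  157   30   67 1476] az -62.29017894798876 [-15.2340832   39.95451042]
-16 272 [-9.7  0.1  9.9] 225.8
-8 291 [-11.7  -0.1  11.4] 227.2
0 230 [-11.1  -0.2  10.5] 226.7
8 185 [-9.6  0.4  8.8] 224.7
16 164 [-8.1  0.2  8. ] 223.2
24 158 [-7.6  0.1  7.8] 222.7
32 162 [-7.8  0.   7.8] 223.0
40 13 [-7.8 -0.9  5.7] 222.6
centre [512.2735755  -81.03572795] 70.70819067068628
[0.0016, 0.0003, 0.035, 0, 0, 0.0]
[0.0016, 0.0003, 0.035, 0, 0, 0.0]
```

```bash
python3 -c "
from h import *
rows([511,-78,240],27.7,n=4);rows([511,-78,204],27.7,n=4,pos=[511,-78,240])"
```

```text
[0.0019, 0.0002, 0.0225, 0, 0, np.float64(-0.28)]
[0.0019, 0.0002, 0.0225, 0, 0, np.float64(-0.28)]
[0.0019, 0.0002, 0.0225, 0, 0, np.float64(-0.28)]
[0.0019, 0.0002, 0.0225, 0, 0, np.float64(-0.28)]
[-0.0, 0.0, 0.009, 0, 0, np.float64(-0.28)]
[-0.0, 0.0, 0.009, 0, 0, np.float64(-0.28)]
[-0.0, 0.0, 0.009, 0, 0, np.float64(-0.28)]
[-0.0, 0.0, 0.009, 0, 0, np.float64(-0.28)]
```

{"api": "servo_tool", "payload": {
  "motion": [
    [-0.2,0.0019,0.0002,0.0225,0,0,-0.3],
    [-0.2,0.0019,0.0002,0.0225,0,0,-0.3],
    [-0.2,0.0019,0.0002,0.0225,0,0,-0.3],
    [-0.2,0.0019,0.0002,0.0225,0,0,-0.3],
    [-0.2,0,0,0,0,0,0],
    [-0.2,0,0,0,0,0,0]
  ]
}}

```text
time: 2.32
ee_pos: [509.4, -73.8, 239.3]
orientation: [0.514, 0.858, -0.0, -0.002]
contact_force: [0.3, 0.6, 0.9]
gripper_width: 51.4
```

```bash
python3 -c "
from h import *
s=env.get_state();print(s['ee_pos'],s['gripper_width'],s['contact_force'])
rows([511,-78,204],27.7,n=5)"
```

```text
[509.38053631 -73.76823268 239.29234575] 51.3758905873911 [0.33108826 0.60456268 0.91596828]
[-0.0009, -0.0001, 0.0071, 0, 0, np.float64(0.08)]
[-0.0009, -0.0001, 0.0071, 0, 0, np.float64(0.08)]
[-0.0009, -0.0001, 0.0071, 0, 0, np.float64(0.08)]
[-0.0009, -0.0001, 0.0071, 0, 0, np.float64(0.08)]
[-0.0009, -0.0001, 0.0071, 0, 0, np.float64(0.08)]
```

{"api": "servo_tool", "payload": {
  "motion": [
    [-0.2,-0.0009,-0.0001,0.0071,0,0,0.1],
    [-0.2,-0.0009,-0.0001,0.0071,0,0,0.1],
    [-0.2,-0.0009,-0.0001,0.0071,0,0,0.1],
    [-0.2,-0.0009,-0.0001,0.0071,0,0,0.1],
    [-0.2,-0.0009,-0.0001,0.0071,0,0,0.1],
    [-0.2,0,0,0,0,0,0],
    [-0.2,0,0,0,0,0,0],
    [0.2,0,0,0,0,0,0],
    [1,0,0,0,0,0,0],
    [1,0,0,0,0,0,0],
    [1,0,0,0,0,0,0],
    [1,0,0,0,0,0,0]
  ],
  "force": 30
}}

```text
time: 3.32
ee_pos: [512.4, -79.4, 205.5]
orientation: [0.518, 0.855, -0.0, 0.0]
contact_force: [-1.0, -0.4, 1.7]
gripper_width: 23.9
```

{"api": "servo_tool", "payload": {
  "motion": [
    [1,-0.0002,0,-0.0052,0,0,0],
    [1,-0.0007,0,-0.0052,0,0,0],
    [1,-0.0011,0,-0.0051,0,0,0],
    [1,-0.0016,0,-0.005,0,0,0],
    [1,-0.002,0,-0.0048,0,0,0],
    [1,-0.0024,0,-0.0046,0,0,0],
    [1,-0.0028,0,-0.0044,0,0,0],
    [1,-0.0032,0,-0.0042,0,0,0],
    [1,-0.0035,0,-0.0039,0,0,0],
    [1,0,0,0,0,0,0],
    [1,0,0,0,0,0,0]
  ]
}}

```text
time: 4.23
ee_pos: [520.9, -95.4, 248.3]
orientation: [0.519, 0.855, -0.0, 0.001]
contact_force: [-2.1, 0.2, 1.0]
gripper_width: 23.8
```

{"api": "servo_tool", "payload": {
  "motion": [
    [1,-0.0039,0,-0.0035,0,0,0],
    [1,-0.0042,0,-0.0032,0,0,0],
    [1,-0.0044,0,-0.0028,0,0,0],
    [1,-0.0046,0,-0.0024,0,0,0],
    [1,-0.0048,0,-0.002,0,0,0],
    [1,-0.005,0,-0.0016,0,0,0],
    [1,-0.0051,0,-0.0011,0,0,0],
    [1,-0.0052,0,-0.0007,0,0,0],
    [1,-0.0052,0,-0.0002,0,0,0],
    [1,-0.002,0,0,0,0,0],
    [1,0,0,0,0,0,0],
    [1,0,0,0,0,0,0],
    [1,0,0,0,0,0,0]
  ]
}}

```text
time: 5.32
ee_pos: [541.4, -134.8, 265.2]
orientation: [0.519, 0.855, -0.0, 0.001]
contact_force: [1.8, -1.1, -1.3]
gripper_width: 18.8
```

```bash
python3 - <<'E'
from h import *
s=env.get_state(); print(s["ee_pos"],s["contact_force"],s["ft_torque"],s["joints"])
im=env.get_image("top"); a=im["color"][130:250,220:360]
im=env.get_image("side"); b=im["color"][120:240,210:350]
save("up.png",cv2.resize(np.vstack([a,b]),None,fx=2.4,fy=2.4,interpolation=cv2.INTER_CUBIC))
E
```

```text
[ 541.38179152 -134.77766045  265.23703194] [ 1.79645771 -1.14526992 -1.34712879] [-0.14204568 -0.36034571 -0.01218294] [-3.84950724e-01  4.24137117e-02  1.67376588e+00 -6.76430721e-04
  1.42360379e+00 -8.65340549e-01]
```

View pics/up.png

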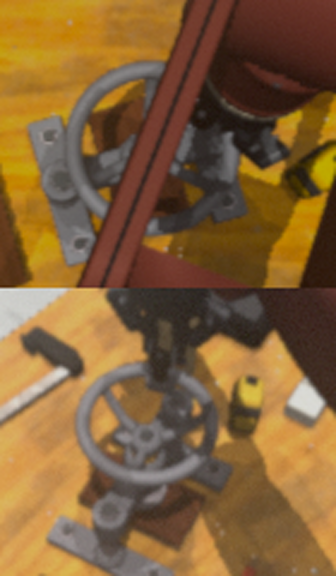

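Handle stands up in the gripper near crop (160,370), but the opening dropped from 23.9 to 18.8 mm. I'll check how the pads sit.

```bash
python3 - <<'E'
from h import *
im,s=wrist(); a=cv2.resize(im["color"],(512,384))
im=env.get_image("side"); b=cv2.resize(im["color"][110:206,230:330],(400,384),interpolation=cv2.INTER_CUBIC)
save("w2.png",np.hstack([a,b])[:, :800])
E
```

```text
(no output)
```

View pics/w2.png

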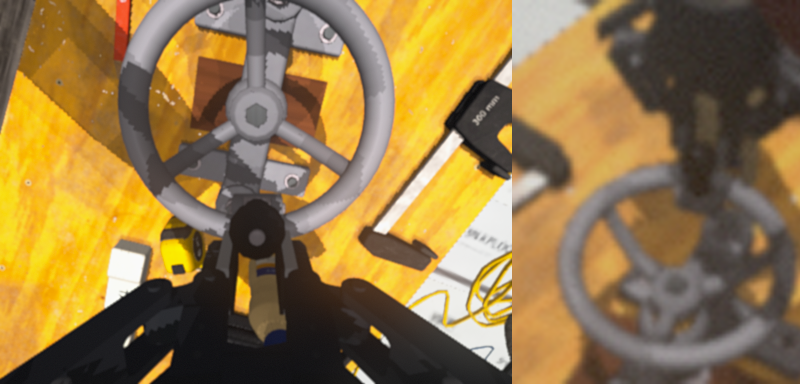

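```bash
python3 - <<'E'
from h import *
im,s=wrist(); p=cloud(im); z=p[...,2]; c=im["color"]; print(s["ee_pos"],s["gripper_width"])
C=np.array([513,-81.5])
P=p[195:258,230:286].reshape(-1,3); cc=c[195:258,230:286].reshape(-1,3).max(-1)
k=(P[:,2]>240)&(P[:,2]<300)&(cc<90); P=P[k]; r=P[:,:2]-C
az=np.radians(-62.3); a=np.array([np.cos(az),np.sin(az)]); s_=r@a; l=r@[-a[1],a[0]]
print(len(P),np.percentile(s_,[2,50,98]),np.percentile(l,[2,50,98]),np.percentile(P[:,2],[2,50,98]))
# sphere fit on top part
A=np.c_[2*P,np.ones(len(P))]; kk=(P[:,2]>265)&(abs(l)<9); x=np.linalg.lstsq(A[kk],(P[kk]**2).sum(1),rcond=None)[0]
print("sphere",x[:3],np.sqrt(x[3]+x[:3]@x[:3]),(x[:2]-C)@a,kk.sum())
for v,u in ((205,258),(215,258),(228,258),(238,258),(248,258)): print(v,p[v,u].round(1),((p[v,u,:2]-C)@a).round(1))
E
```

```text
[ 541.12771719 -134.27234162  265.18025359] 18.964654497235085
2738 [30.58370455 38.88654965 50.47805305] [-10.72261077   0.50571839  12.15303873] [269.76664213 282.16900245 287.04404292]
sphere [ 533.1368692  -118.97970942  274.04841695] 12.247165687559203 42.544759291571616 2157
205 [ 528.  -108.   273.8] 30.5
215 [ 528.8 -109.7  280.4] 32.3
228 [ 530.7 -113.3  284.3] 36.4
238 [ 532.1 -115.9  287.4] 39.3
248 [ 534.8 -121.1  285. ] 45.2
```

The handle is only at about 77° (bulb 42.5 mm out at z 274), and the pads slid about 17 mm past the bulb. I'll regrip on the bulb centre, harder.

{"api": "servo_tool", "payload": {
  "motion": [
    [-0.2,0,0,0,0,0,0],
    [-0.2,0,0,0,0,0,0],
    [-0.2,0,0,0,0,0,0],
    [-0.2,0.006,0,0.001,0,0,0],
    [-0.2,0.006,0,0.001,0,0,0],
    [-0.2,0.006,0,0.001,0,0,0],
    [-0.2,0,0,0,0,0,0],
    [-0.2,0,0,0,0,0,0],
    [1,0,0,0,0,0,0],
    [1,0,0,0,0,0,0],
    [1,0,0,0,0,0,0],
    [1,0,0,0,0,0,0],
    [1,0,0,0,0,0,0]
  ],
  "force": 60
}}

```text
time: 6.65
ee_pos: [532.8, -118.3, 262.3]
orientation: [0.518, 0.855, 0.0, 0.0]
contact_force: [-0.6, 0.7, 2.5]
gripper_width: 23.1
```

{"api": "servo_tool", "payload": {
  "motion": [
    [1,-0.004,0,-0.0005,0,0,0],
    [1,-0.004,0,-0.0004,0,0,0],
    [1,-0.004,0,-0.0002,0,0,0],
    [1,-0.003,0,0,0,0,0],
    [1,0,0,0,0,0,0],
    [1,0,0,0,0,0,0],
    [1,0,0,0,0,0,0]
  ]
}}

```text
time: 7.23
ee_pos: [539.6, -131.0, 263.3]
orientation: [0.518, 0.855, 0.0, -0.0]
contact_force: [-2.7, 3.5, 5.1]
gripper_width: 22.8
```

```bash
cat > bulb.py <<'E'
from h import *
def bulb(C=(513,-81.5)):
    im,s=wrist(); p=cloud(im); c=im["color"]; d=np.linalg.norm(p[...,:2]-np.array(s["ee_pos"][:2]),axis=-1)
    m=(c.max(-1)<90)&(p[...,2]>s["ee_pos"][2]+4)&(p[...,2]<s["ee_pos"][2]+30)&(d<28)
    T=R.from_quat(s["orientation"]).inv().apply((p-np.array(s["ee_pos"])).reshape(-1,3)).reshape(p.shape)
    m&=(abs(T[...,1])<9)&(T[...,0]>-12); P=p[m]
    A=np.c_[2*P,np.ones(len(P))]; x=np.linalg.lstsq(A,(P**2).sum(1),rcond=None)[0]
    print("tcp",np.round(s["ee_pos"],1),"F",np.round(s["contact_force"],2),"T",np.round(s["ft_torque"],2),"w",s["gripper_width"],"t",s["time"])
    r=x[:2]-C; print("sphere",x[:3].round(1),"R",np.sqrt(x[3]+x[:3]@x[:3]).round(1),"rad",np.hypot(*r).round(1),"az",np.degrees(np.arctan2(r[1],r[0])).round(1),len(P))
    return im
if __name__=="__main__": bulb()
E
python3 bulb.py
```

```text
tcp [ 539.6 -131.   263.3] F [-2.73  3.53  5.12] T [ 0.81  0.39 -0.02] w 22.809400745414607 t 7.2333
sphere [ 539.3 -130.6  275. ] R 12.7 rad 55.7 az -61.8 2279
```

The handle is now upright, with the bulb at radius 55.7 mm and the stop felt. Next I crank the first quarter turn with a firmer grip.

```bash
cat > crank.py <<'E'
import numpy as np,sys
# psi measured in current tool frame: handle = r*(-cos psi, -sin psi); args: psi0 dpsi n yawrot_per_row
def crank(p0,d,n,r=56.3,rot=0):
    out=[]
    for i in range(n):
        a,b=np.radians([p0+d*i-rot*i,p0+d*(i+1)-rot*i]); out.append([1,float(round(r*(np.cos(a)-np.cos(b))/1e3,4)),float(round(r*(np.sin(a)-np.sin(b))/1e3,4)),float(round(.02*d/360,4)),0,0,rot])
    print(out)
crank(*[float(x) if '.' in x else int(x) for x in sys.argv[1:]])
E
python3 crank.py 0 4.5 20; python3 crank.py 90 4.5 20
```

```text
[[1, 0.0002, -0.0044, 0.0003, 0, 0, 0], [1, 0.0005, -0.0044, 0.0003, 0, 0, 0], [1, 0.0009, -0.0043, 0.0003, 0, 0, 0], [1, 0.0012, -0.0043, 0.0003, 0, 0, 0], [1, 0.0015, -0.0041, 0.0003, 0, 0, 0], [1, 0.0019, -0.004, 0.0003, 0, 0, 0], [1, 0.0022, -0.0039, 0.0003, 0, 0, 0], [1, 0.0025, -0.0037, 0.0003, 0, 0, 0], [1, 0.0027, -0.0035, 0.0003, 0, 0, 0], [1, 0.003, -0.0032, 0.0003, 0, 0, 0], [1, 0.0032, -0.003, 0.0003, 0, 0, 0], [1, 0.0035, -0.0027, 0.0003, 0, 0, 0], [1, 0.0037, -0.0025, 0.0003, 0, 0, 0], [1, 0.0039, -0.0022, 0.0003, 0, 0, 0], [1, 0.004, -0.0019, 0.0003, 0, 0, 0], [1, 0.0041, -0.0015, 0.0003, 0, 0, 0], [1, 0.0043, -0.0012, 0.0003, 0, 0, 0], [1, 0.0043, -0.0009, 0.0003, 0, 0, 0], [1, 0.0044, -0.0005, 0.0003, 0, 0, 0], [1, 0.0044, -0.0002, 0.0003, 0, 0, 0]]
[[1, 0.0044, 0.0002, 0.0003, 0, 0, 0], [1, 0.0044, 0.0005, 0.0003, 0, 0, 0], [1, 0.0043, 0.0009, 0.0003, 0, 0, 0], [1, 0.0043, 0.0012, 0.0003, 0, 0, 0], [1, 0.0041, 0.0015, 0.0003, 0, 0, 0], [1, 0.004, 0.0019, 0.0003, 0, 0, 0], [1, 0.0039, 0.0022, 0.0003, 0, 0, 0], [1, 0.0037, 0.0025, 0.0003, 0, 0, 0], [1, 0.0035, 0.0027, 0.0003, 0, 0, 0], [1, 0.0032, 0.003, 0.0003, 0, 0, 0], [1, 0.003, 0.0032, 0.0003, 0, 0, 0], [1, 0.0027, 0.0035, 0.0003, 0, 0, 0], [1, 0.0025, 0.0037, 0.0003, 0, 0, 0], [1, 0.0022, 0.0039, 0.0003, 0, 0, 0], [1, 0.0019, 0.004, 0.0003, 0, 0, 0], [1, 0.0015, 0.0041, 0.0003, 0, 0, 0], [1, 0.0012, 0.0043, 0.0003, 0, 0, 0], [1, 0.0009, 0.0043, 0.0003, 0, 0, 0], [1, 0.0005, 0.0044, 0.0003, 0, 0, 0], [1, 0.0002, 0.0044, 0.0003, 0, 0, 0]]
```

{"api": "servo_tool", "payload": {
  "motion": [
    [1,0.0002,-0.0044,0.0003,0,0,0],
    [1,0.0005,-0.0044,0.0002,0,0,0],
    [1,0.0009,-0.0043,0.0003,0,0,0],
    [1,0.0012,-0.0043,0.0002,0,0,0],
    [1,0.0015,-0.0041,0.0003,0,0,0],
    [1,0.0019,-0.004,0.0002,0,0,0],
    [1,0.0022,-0.0039,0.0003,0,0,0],
    [1,0.0025,-0.0037,0.0002,0,0,0],
    [1,0.0027,-0.0035,0.0003,0,0,0],
    [1,0.003,-0.0032,0.0002,0,0,0]
  ],
  "force": 100
}}

```text
time: 8.12
ee_pos: [498.5, -135.2, 261.2]
orientation: [0.518, 0.855, 0.001, 0.002]
contact_force: [8.2, 1.9, 1.2]
gripper_width: 21.7
```

```bash
python3 bulb.py
```

```text
tcp [ 498.5 -135.2  261.2] F [8.25 1.87 1.25] T [ 0.48 -1.05 -0.03] w 21.680059997068312 t 8.1167
sphere [ 499.7 -135.3  272.6] R 12.6 rad 55.4 az -103.8 2070
```

{"api": "servo_tool", "payload": {
  "motion": [
    [1,0.0032,-0.003,0.0003,0,0,0],
    [1,0.0035,-0.0027,0.0002,0,0,0],
    [1,0.0037,-0.0025,0.0003,0,0,0],
    [1,0.0039,-0.0022,0.0002,0,0,0],
    [1,0.004,-0.0019,0.0003,0,0,0],
    [1,0.0041,-0.0015,0.0002,0,0,0],
    [1,0.0043,-0.0012,0.0003,0,0,0],
    [1,0.0043,-0.0009,0.0002,0,0,0],
    [1,0.0044,-0.0005,0.0003,0,0,0],
    [1,0.0044,-0.0002,0.0002,0,0,0]
  ]
}}

```text
time: 9.0
ee_pos: [464.6, -109.4, 258.7]
orientation: [0.519, 0.855, -0.001, 0.003]
contact_force: [4.0, -6.0, 1.2]
gripper_width: 21.9
```

```bash
cat >> bulb.py <<'E'
    s=env.get_state(); r=np.array(s["ee_pos"][:2])-[513,-81.5]; u=r/np.hypot(*r); t=np.array([u[1],-u[0]]); F=np.array(s["contact_force"])
    print("tcp rad",np.hypot(*r).round(1),"az",np.degrees(np.arctan2(r[1],r[0])).round(1),"drag",(-F[:2]@t).round(2),"Fr",(F[:2]@u).round(2))
E
python3 bulb.py
```

```text
File "bulb.py", line 12
    s=env.get_state(); r=np.array(s["ee_pos"][:2])-[513,-81.5]; u=r/np.hypot(*r); t=np.array([u[1],-u[0]]); F=np.array(s["contact_force"])
IndentationError: unexpected indent
```

```bash
sed -i 's/^if __name__.*/if __name__=="__main__":\n    bulb()/' bulb.py; python3 bulb.py
```

```text
tcp [ 464.6 -109.4  258.7] F [ 4.04 -6.05  1.21] T [-0.59 -0.4   0.04] w 21.924232806288146 t 9.0
sphere [ 465.5 -110.7  270. ] R 12.7 rad 55.7 az -148.4 2088
tcp rad 55.9 az -150.9 drag 3.84 Fr -0.67
```

{"api": "servo_tool", "payload": {
  "motion": [
    [1,0.0044,0.0002,0.0003,0,0,0],
    [1,0.0044,0.0005,0.0002,0,0,0],
    [1,0.0043,0.0009,0.0003,0,0,0],
    [1,0.0043,0.0012,0.0002,0,0,0],
    [1,0.0041,0.0015,0.0003,0,0,0],
    [1,0.004,0.0019,0.0002,0,0,0],
    [1,0.0039,0.0022,0.0003,0,0,0],
    [1,0.0037,0.0025,0.0002,0,0,0],
    [1,0.0035,0.0027,0.0003,0,0,0],
    [1,0.0032,0.003,0.0002,0,0,0]
  ]
}}

```text
time: 9.88
ee_pos: [459.3, -66.3, 256.1]
orientation: [0.519, 0.855, -0.002, 0.0]
contact_force: [-4.3, -6.2, 6.3]
gripper_width: 21.8
```

```bash
python3 bulb.py
```

```text
tcp [459.3 -66.3 256.1] F [-4.32 -6.24  6.28] T [-0.72  1.08  0.01] w 21.80907695542522 t 9.8833
sphere [459.  -67.4 267.5] R 12.7 rad 55.8 az 165.4 2151
tcp rad 55.8 az 163.3 drag 4.21 Fr 1.56
```

{"api": "servo_tool", "payload": {
  "motion": [
    [1,0.003,0.0032,0.0003,0,0,0],
    [1,0.0027,0.0035,0.0002,0,0,0],
    [1,0.0025,0.0037,0.0003,0,0,0],
    [1,0.0022,0.0039,0.0002,0,0,0],
    [1,0.0019,0.004,0.0003,0,0,0],
    [1,0.0015,0.0041,0.0002,0,0,0],
    [1,0.0012,0.0043,0.0003,0,0,0],
    [1,0.0009,0.0043,0.0002,0,0,0],
    [1,0.0005,0.0044,0.0003,0,0,0],
    [1,0.0002,0.0044,0.0002,0,0,0]
  ]
}}

```text
time: 10.77
ee_pos: [486.6, -32.2, 253.5]
orientation: [0.519, 0.855, -0.001, -0.001]
contact_force: [-5.8, -2.0, 7.8]
gripper_width: 21.6
```

```bash
cat > st.py <<'E'
from h import *
s=env.get_state(); r=np.array(s["ee_pos"][:2])-[513,-81.5]; u=r/np.hypot(*r); t=np.array([u[1],-u[0]]); F=np.array(s["contact_force"])
print("rad",np.hypot(*r).round(1),"az",np.degrees(np.arctan2(r[1],r[0])).round(1),"drag",(-F[:2]@t).round(2),"Fr",(F[:2]@u).round(2),"Fz",F[2].round(1),"z",s["ee_pos"][2].round(1),"w",round(s["gripper_width"],1),"j6",s["joints"][5].round(2),"drag from T?",np.round(s["ft_torque"],2))
E
python3 st.py; python3 crank.py 180 3 20 56.3 3; python3 crank.py 180 4.5 15
```

```text
rad 55.9 az 118.2 drag 6.08 Fr 0.93 Fz 7.8 z 253.5 w 21.6 j6 -0.71 drag from T? [-0.09  1.3  -0.01]
[[1, -0.0001, 0.0029, 0.0002, 0, 0, 3], [1, -0.0001, 0.0029, 0.0002, 0, 0, 3], [1, -0.0001, 0.0029, 0.0002, 0, 0, 3], [1, -0.0001, 0.0029, 0.0002, 0, 0, 3], [1, -0.0001, 0.0029, 0.0002, 0, 0, 3], [1, -0.0001, 0.0029, 0.0002, 0, 0, 3], [1, -0.0001, 0.0029, 0.0002, 0, 0, 3], [1, -0.0001, 0.0029, 0.0002, 0, 0, 3], [1, -0.0001, 0.0029, 0.0002, 0, 0, 3], [1, -0.0001, 0.0029, 0.0002, 0, 0, 3], [1, -0.0001, 0.0029, 0.0002, 0, 0, 3], [1, -0.0001, 0.0029, 0.0002, 0, 0, 3], [1, -0.0001, 0.0029, 0.0002, 0, 0, 3], [1, -0.0001, 0.0029, 0.0002, 0, 0, 3], [1, -0.0001, 0.0029, 0.0002, 0, 0, 3], [1, -0.0001, 0.0029, 0.0002, 0, 0, 3], [1, -0.0001, 0.0029, 0.0002, 0, 0, 3], [1, -0.0001, 0.0029, 0.0002, 0, 0, 3], [1, -0.0001, 0.0029, 0.0002, 0, 0, 3], [1, -0.0001, 0.0029, 0.0002, 0, 0, 3]]
[[1, -0.0002, 0.0044, 0.0003, 0, 0, 0], [1, -0.0005, 0.0044, 0.0003, 0, 0, 0], [1, -0.0009, 0.0043, 0.0003, 0, 0, 0], [1, -0.0012, 0.0043, 0.0003, 0, 0, 0], [1, -0.0015, 0.0041, 0.0003, 0, 0, 0], [1, -0.0019, 0.004, 0.0003, 0, 0, 0], [1, -0.0022, 0.0039, 0.0003, 0, 0, 0], [1, -0.0025, 0.0037, 0.0003, 0, 0, 0], [1, -0.0027, 0.0035, 0.0003, 0, 0, 0], [1, -0.003, 0.0032, 0.0003, 0, 0, 0], [1, -0.0032, 0.003, 0.0003, 0, 0, 0], [1, -0.0035, 0.0027, 0.0003, 0, 0, 0], [1, -0.0037, 0.0025, 0.0003, 0, 0, 0], [1, -0.0039, 0.0022, 0.0003, 0, 0, 0], [1, -0.004, 0.0019, 0.0003, 0, 0, 0]]
```

{"api": "servo_tool", "payload": {
  "motion": [
    [1,-0.0002,0.0044,0.0003,0,0,4.5],
    [1,-0.0002,0.0044,0.0002,0,0,4.5],
    [1,-0.0002,0.0044,0.0003,0,0,4.5],
    [1,-0.0002,0.0044,0.0002,0,0,4.5],
    [1,-0.0002,0.0044,0.0003,0,0,4.5],
    [1,-0.0002,0.0044,0.0002,0,0,4.5],
    [1,-0.0002,0.0044,0.0003,0,0,4.5]
  ]
}}

```text
time: 11.35
ee_pos: [516.5, -25.4, 251.8]
orientation: [0.732, 0.681, -0.001, -0.001]
contact_force: [-6.5, 0.6, 8.5]
gripper_width: 22.0
```

```bash
python3 st.py
```

```text
rad 56.2 az 86.4 drag 6.5 Fr 0.24 Fz 8.5 z 251.8 w 22.0 j6 -0.13 drag from T? [0.52 1.13 0.01]
```

{"api": "servo_tool", "payload": {
  "motion": [
    [1,-0.0002,0.0044,0.0002,0,0,4.5],
    [1,-0.0002,0.0044,0.0003,0,0,4.5],
    [1,-0.0002,0.0044,0.0002,0,0,4.5],
    [1,-0.0002,0.0044,0.0003,0,0,4.5],
    [1,-0.0002,0.0044,0.0002,0,0,4.5],
    [1,-0.0002,0.0044,0.0002,0,0,4.5]
  ]
}}

```text
time: 11.85
ee_pos: [541.7, -32.8, 250.3]
orientation: [0.871, 0.491, -0.0, -0.001]
contact_force: [-5.2, 4.1, 7.2]
gripper_width: 21.5
```

```bash
python3 st.py
```

```text
rad 56.6 az 59.5 drag 6.58 Fr 0.9 Fz 7.2 z 250.3 w 21.5 j6 0.34 drag from T? [ 0.98  0.82 -0.02]
```

{"api": "servo_tool", "payload": {
  "motion": [
    [1,-0.0002,0.0044,0.0002,0,0,4.5],
    [1,-0.0002,0.0044,0.0003,0,0,4.5],
    [1,-0.0002,0.0044,0.0002,0,0,4.5],
    [1,-0.0002,0.0044,0.0003,0,0,4.5],
    [1,-0.0002,0.0044,0.0002,0,0,4.5],
    [1,-0.0002,0.0044,0.0003,0,0,4.5]
  ]
}}

```text
time: 12.35
ee_pos: [560.9, -50.7, 248.9]
orientation: [0.962, 0.274, 0.0, -0.001]
contact_force: [-3.2, 6.2, 6.6]
gripper_width: 21.9
```

```bash
python3 st.py
```

```text
rad 56.9 az 32.8 drag 6.98 Fr 0.68 Fz 6.6 z 248.9 w 21.9 j6 0.78 drag from T? [1.26 0.28 0.01]
```

{"api": "servo_tool", "payload": {
  "motion": [
    [1,-0.0002,0.0044,0.0002,0,0,4.5],
    [1,-0.0002,0.0044,0.0003,0,0,4.5],
    [1,-0.0002,0.0044,0.0002,0,0,4.5],
    [1,-0.0002,0.0044,0.0003,0,0,4.5],
    [1,-0.0002,0.0044,0.0002,0,0,4.5]
  ]
}}

```text
time: 12.77
ee_pos: [569.1, -71.0, 247.7]
orientation: [0.997, 0.082, 0.001, -0.001]
contact_force: [1.2, 6.9, 4.4]
gripper_width: 21.7
```

```bash
python3 st.py
```

```text
rad 57.1 az 10.6 drag 6.52 Fr 2.49 Fz 4.4 z 247.7 w 21.7 j6 1.14 drag from T? [ 1.26 -0.4   0.05]
```

{"api": "servo_tool", "payload": {
  "motion": [
    [1,0.0002,0.0044,0.0003,0,0,4.5],
    [1,0.0002,0.0044,0.0002,0,0,4.5],
    [1,0.0002,0.0044,0.0003,0,0,4.5],
    [1,0.0002,0.0044,0.0002,0,0,4.5],
    [1,0.0001,0.0044,0.0003,0,0,4.5]
  ]
}}

```text
time: 13.18
ee_pos: [569.9, -92.9, 246.4]
orientation: [0.993, -0.114, 0.0, -0.001]
contact_force: [-0.9, 6.6, 6.8]
gripper_width: 22.0
```

```bash
python3 st.py
```

```text
rad 58.0 az -11.4 drag 6.3 Fr -2.21 Fz 6.8 z 246.4 w 22.0 j6 1.5 drag from T? [ 1.21 -0.03 -0.  ]
```

{"api": "servo_tool", "payload": {
  "motion": [
    [1,-0.0002,0.0044,0.0002,0,0,4.5],
    [1,-0.0002,0.0044,0.0003,0,0,4.5],
    [1,-0.0002,0.0044,0.0002,0,0,4.5],
    [1,-0.0002,0.0044,0.0003,0,0,4.5],
    [1,-0.0002,0.0044,0.0002,0,0,4.5]
  ]
}}

```text
time: 13.6
ee_pos: [561.5, -113.0, 245.2]
orientation: [0.952, -0.306, 0.001, -0.001]
contact_force: [3.1, 6.4, 3.4]
gripper_width: 21.8
```

```bash
python3 st.py
```

```text
rad 57.9 az -33.0 drag 7.02 Fr -0.87 Fz 3.4 z 245.2 w 21.8 j6 1.85 drag from T? [ 0.82 -0.77  0.05]
```

{"api": "servo_tool", "payload": {
  "motion": [
    [1,-0.0002,0.0044,0.0003,0,0,4.5],
    [1,-0.0002,0.0044,0.0002,0,0,4.5],
    [1,-0.0002,0.0044,0.0003,0,0,4.5],
    [1,-0.0002,0.0044,0.0002,0,0,4.5],
    [1,-0.0002,0.0044,0.0003,0,0,4.5]
  ]
}}

```text
time: 14.02
ee_pos: [546.6, -128.5, 244.1]
orientation: [0.874, -0.486, 0.002, -0.002]
contact_force: [7.7, 4.6, 1.1]
gripper_width: 21.7
```

```bash
python3 st.py;python3 crank.py 180 4.5 20
```

```text
rad 57.7 az -54.4 drag 8.97 Fr 0.76 Fz 1.1 z 244.1 w 21.7 j6 2.21 drag from T? [ 0.54 -1.57 -0.04]
[[1, -0.0002, 0.0044, 0.0003, 0, 0, 0], [1, -0.0005, 0.0044, 0.0003, 0, 0, 0], [1, -0.0009, 0.0043, 0.0003, 0, 0, 0], [1, -0.0012, 0.0043, 0.0003, 0, 0, 0], [1, -0.0015, 0.0041, 0.0003, 0, 0, 0], [1, -0.0019, 0.004, 0.0003, 0, 0, 0], [1, -0.0022, 0.0039, 0.0003, 0, 0, 0], [1, -0.0025, 0.0037, 0.0003, 0, 0, 0], [1, -0.0027, 0.0035, 0.0003, 0, 0, 0], [1, -0.003, 0.0032, 0.0003, 0, 0, 0], [1, -0.0032, 0.003, 0.0003, 0, 0, 0], [1, -0.0035, 0.0027, 0.0003, 0, 0, 0], [1, -0.0037, 0.0025, 0.0003, 0, 0, 0], [1, -0.0039, 0.0022, 0.0003, 0, 0, 0], [1, -0.004, 0.0019, 0.0003, 0, 0, 0], [1, -0.0041, 0.0015, 0.0003, 0, 0, 0], [1, -0.0043, 0.0012, 0.0003, 0, 0, 0], [1, -0.0043, 0.0009, 0.0003, 0, 0, 0], [1, -0.0044, 0.0005, 0.0003, 0, 0, 0], [1, -0.0044, 0.0002, 0.0003, 0, 0, 0]]
```

{"api": "servo_tool", "payload": {
  "motion": [
    [1,0,0.0044,0.0002,0,0,4.5],
    [1,0,0.0044,0.0003,0,0,4.5],
    [1,0,0.0044,0.0002,0,0,4.5]
  ]
}}

```text
time: 14.27
ee_pos: [535.3, -134.8, 243.5]
orientation: [0.811, -0.585, 0.003, -0.002]
contact_force: [9.1, 4.4, -0.3]
gripper_width: 21.7
```

```bash
python3 st.py
```

```text
rad 57.8 az -67.2 drag 10.09 Fr -0.59 Fz -0.3 z 243.5 w 21.7 j6 2.43 drag from T? [ 0.37 -1.85  0.02]
```

{"api": "servo_tool", "payload": {
  "motion": [
    [1,0,0.0044,0.0003,0,0,0],
    [1,-0.0004,0.0044,0.0002,0,0,0],
    [1,-0.0008,0.0043,0.0003,0,0,0]
  ]
}}

```text
time: 14.52
ee_pos: [523.0, -138.2, 242.8]
orientation: [0.812, -0.584, 0.004, -0.002]
contact_force: [13.1, 2.0, -0.7]
gripper_width: 21.8
```

```bash
python3 st.py
```

```text
rad 57.6 az -80.0 drag 13.24 Fr 0.36 Fz -0.7 z 242.8 w 21.8 j6 2.41 drag from T? [ 0.12 -2.26 -0.05]
```

Drag is up about 6 N, which puts the foot near 90–105 N. I'll back the command off by its lead so the wheel doesn't creep on, then take a slow reading.

{"api": "servo_tool", "payload": {
  "motion": [
    [1,0.001,-0.004,0,0,0,0],
    [1,0,-0.001,0,0,0,0],
    [1,0,0,0,0,0,0],
    [1,0,0,0,0,0,0]
  ]
}}

```text
time: 14.85
ee_pos: [525.0, -138.0, 242.7]
orientation: [0.812, -0.584, 0.0, 0.0]
contact_force: [-2.5, 1.7, 6.0]
gripper_width: 22.0
```

```bash
python3 st.py; python3 bulb.py; python3 st.py
```

```text
rad 57.8 az -78.0 drag -2.08 Fr -2.15 Fz 6.0 z 242.7 w 22.0 j6 2.42 drag from T? [-0.17  0.33  0.01]
tcp [ 525.  -138.   242.7] F [-2.48  1.67  6.01] T [-0.17  0.33  0.01] w 21.982331509320666 t 14.85
sphere [ 524.  -137.4  254.3] R 12.6 rad 57.0 az -78.9 2244
tcp rad 57.8 az -78.0 drag -2.93 Fr -1.52
rad 57.8 az -78.0 drag -2.93 Fr -1.52 Fz 6.4 z 242.7 w 21.7 j6 2.42 drag from T? [-0.12  0.37  0.03]
```

{"api": "servo_tool", "payload": {
  "motion": [
    [1,-0.0002,0.0008,0,0,0,0],
    [1,-0.0001,0.0008,0,0,0,0],
    [1,-0.0002,0.0006,0,0,0,0],
    [1,-0.0001,0.0006,0,0,0,0],
    [1,-0.0001,0.0006,0.0001,0,0,0]
  ]
}}

```text
time: 15.32
ee_pos: [523.8, -138.1, 242.7]
orientation: [0.812, -0.584, 0.003, -0.002]
contact_force: [9.1, 1.4, 2.8]
gripper_width: 22.1
```

```bash
python3 st.py
```

```text
rad 57.6 az -79.2 drag 9.18 Fr 0.29 Fz 2.8 z 242.7 w 22.1 j6 2.41 drag from T? [ 0.18 -1.92  0.04]
```

{"api": "servo_tool", "payload": {
  "motion": [
    [1,-0.0001,0.0006,0,0,0,0],
    [1,-0.0001,0.0006,0,0,0,0]
  ]
}}

```text
time: 15.48
ee_pos: [523.3, -138.2, 242.8]
orientation: [0.812, -0.584, 0.003, -0.002]
contact_force: [11.8, 1.9, 0.4]
gripper_width: 21.6
```

```bash
python3 st.py
```

```text
rad 57.6 az -79.7 drag 11.92 Fr 0.19 Fz 0.4 z 242.8 w 21.6 j6 2.41 drag from T? [ 0.1  -2.24  0.  ]
```

{"api": "servo_tool", "payload": {
  "motion": [
    [1,-0.0001,0.0006,0,0,0,0],
    [1,-0.0001,0.0006,0,0,0,0]
  ]
}}

```text
time: 15.65
ee_pos: [522.1, -138.4, 242.7]
orientation: [0.812, -0.584, 0.003, -0.002]
contact_force: [11.7, 1.8, 0.8]
gripper_width: 21.7
```

```bash
python3 st.py
```

```text
rad 57.6 az -80.9 drag 11.86 Fr 0.12 Fz 0.8 z 242.7 w 21.7 j6 2.41 drag from T? [ 0.13 -2.3  -0.01]
```

{"api": "servo_tool", "payload": {
  "motion": [
    [1,-0.0001,0.0006,0,0,0,0]
  ]
}}

```text
time: 15.73
ee_pos: [521.5, -138.4, 242.6]
orientation: [0.812, -0.584, 0.003, -0.002]
contact_force: [12.0, 2.4, -0.4]
gripper_width: 21.5
```

```bash
python3 st.py
```

```text
rad 57.6 az -81.5 drag 12.18 Fr -0.57 Fz -0.4 z 242.6 w 21.5 j6 2.41 drag from T? [ 0.12 -2.27  0.01]
```

The slow turning plateau is about 12 N, some 5.2 N above free, so roughly 90 N. I unload, open and turn the gripper half round (joint 6 is near its limit) to put the jaws along the pin.

{"api": "servo_tool", "payload": {
  "motion": [
    [1,0.0006,-0.003,0,0,0,0],
    [1,0,0,0,0,0,0],
    [-0.4,0,0,0,0,0,0],
    [-0.4,0,0,0,0,0,0],
    [-0.4,0,0,0,0,0,0],
    [-0.4,0,0,0,0,0,-7.1],
    [-0.4,0,0,0,0,0,-7.1],
    [-0.4,0,0,0,0,0,-7.1],
    [-0.4,0,0,0,0,0,-7.1],
    [-0.4,0,0,0,0,0,-7.1],
    [-0.4,0,0,0,0,0,-7.1],
    [-0.4,0,0,0,0,0,-7.1],
    [-0.4,0,0,0,0,0,-7.1],
    [-0.4,0,0,0,0,0,-7.1],
    [-0.4,0,0,0,0,0,-7.1],
    [-0.4,0,0,0,0,0,-7.1],
    [-0.4,0,0,0,0,0,-7.1]
  ]
}}

```text
time: 17.15
ee_pos: [520.9, -138.0, 240.9]
orientation: [0.992, 0.123, -0.001, -0.0]
contact_force: [0.1, -0.8, -0.6]
gripper_width: 59.6
```

{"api": "servo_tool", "payload": {
  "motion": [
    [-0.4,0,0,0,0,0,-7.1],
    [-0.4,0,0,0,0,0,-7.1],
    [-0.4,0,0,0,0,0,-7.1],
    [-0.4,0,0,0,0,0,-7.1],
    [-0.4,0,0,0,0,0,-7.1],
    [-0.4,0,0,0,0,0,-7.1],
    [-0.4,0,0,0,0,0,-7.1],
    [-0.4,0,0,0,0,0,-7.1],
    [-0.4,0,0,0,0,0,-7.1],
    [-0.4,0,0,0,0,0,-7.1],
    [-0.4,0,0,0,0,0,-7.1],
    [-0.4,0,0,0,0,0,-7.1],
    [-0.4,0,0,0,0,0,0],
    [-0.4,0,0,0,0,0,0],
    [-0.4,0,0,0,0,0,0]
  ]
}}

```text
time: 18.4
ee_pos: [521.2, -138.0, 241.3]
orientation: [0.651, 0.759, -0.0, -0.0]
contact_force: [-0.3, 0.2, 0.8]
gripper_width: 59.7
```

```bash
python3 - <<'E'
from bulb import *
im=bulb(); p=cloud(im); z=p[...,2]; save("w3.png",im["color"])
d=np.hypot(p[...,0]-513,p[...,1]+81.5)
q=p[(d>62)&(d<84)&(z>190)&(z<206)]; az=np.degrees(np.arctan2(q[:,1]+81.5,q[:,0]-513))
q=q[np.abs((az+80+180)%360-180)>40]; az=np.degrees(np.arctan2(q[:,1]+81.5,q[:,0]-513))
b=np.array([np.median(q[(az>t)&(az<t+20)],0) for t in range(-180,180,20) if ((az>t)&(az<t+20)).sum()>20]); A=np.c_[2*b[:,:2],np.ones(len(b))]; s=np.linalg.lstsq(A,(b[:,:2]**2).sum(1),rcond=None)[0]
print("rim centre",s[:2],np.sqrt(s[2]+s[:2]@s[:2]),"top",np.percentile(q[:,2],95),len(b)); y=R.from_quat(env.get_state()["orientation"]).as_matrix()[:,1]; print("jaw",np.degrees(np.arctan2(y[1],y[0])))
E
python3 st.py
```

```text
tcp [ 521.2 -138.   241.3] F [-0.28  0.21  0.78] T [ 0.03 -0.   -0.  ] w 59.656983126217995 t 18.4
sphere [ 521.9 -137.2  253.8] R 12.8 rad 56.4 az -80.9 2097
rim centre [513.46550881 -83.36137215] 69.90967963930974 top 199.10871540270165 14
jaw 8.776392931077947
rad 57.2 az -81.7 drag -0.44 Fr -0.5 Fz -0.6 z 241.4 w 59.5 j6 -0.56 drag from T? [ 0.04  0.03 -0.06]
```

View pics/w3.png

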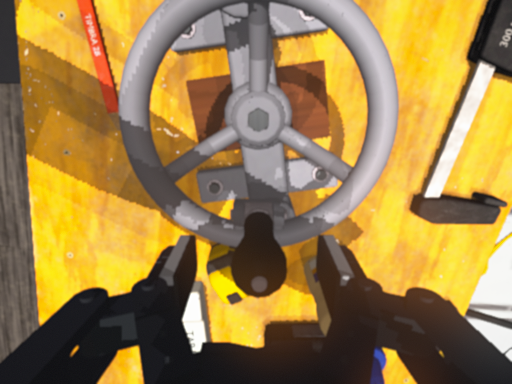

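The view shows the bulb at (260,262) upright between the open fingers and the wheel hub at (258,118) straight above it, so the jaws are along the pin. Now I grip and fold halfway.

{"api": "servo_tool", "payload": {
  "motion": [
    [0.2,0,0,-0.001,0,0,0],
    [1,0,0,0,0,0,0],
    [1,0,0,0,0,0,0],
    [1,0,0,0,0,0,0],
    [1,0,0,0,0,0,0],
    [1,0.0052,0,0.0002,0,0,0],
    [1,0.0052,0,0.0007,0,0,0],
    [1,0.0051,0,0.0011,0,0,0],
    [1,0.005,0,0.0016,0,0,0],
    [1,0.0048,0,0.002,0,0,0],
    [1,0.0046,0,0.0024,0,0,0],
    [1,0.0044,0,0.0028,0,0,0],
    [1,0.0042,0,0.0032,0,0,0],
    [1,0.0039,0,0.0035,0,0,0],
    [1,0,0,0,0,0,0]
  ],
  "force": 80
}}

```text
time: 19.7
ee_pos: [516.0, -96.4, 226.5]
orientation: [0.65, 0.76, 0.0, 0.002]
contact_force: [1.2, -1.7, 4.2]
gripper_width: 22.4
```

```bash
python3 bulb.py
```

```text
tcp [516.  -96.4 226.5] F [ 1.21 -1.73  4.15] T [-0.54 -0.46  0.08] w 22.44061709087488 t 19.7
sphere [516.1 -99.2 241.2] R 12.2 rad 18.0 az -80.0 2081
tcp rad 15.3 az -78.8 drag 1.67 Fr 2.05
```

The pads slipped about 5 mm and the handle is near 40° of fold. I'll regrip centred on the bulb and go on.

{"api": "servo_tool", "payload": {
  "motion": [
    [-0.2,0,0,0,0,0,0],
    [-0.2,0,0,0,0,0,0],
    [-0.2,-0.0015,0,-0.002,0,0,0],
    [-0.2,-0.0015,0,-0.002,0,0,0],
    [-0.2,0,0,0,0,0,0],
    [1,0,0,0,0,0,0],
    [1,0,0,0,0,0,0],
    [1,0,0,0,0,0,0],
    [1,0,0,0,0,0,0],
    [1,0.0039,0,0.0035,0,0,0],
    [1,0.0035,0,0.0039,0,0,0],
    [1,0.0032,0,0.0042,0,0,0],
    [1,0.0028,0,0.0044,0,0,0],
    [1,0.0024,0,0.0046,0,0,0],
    [1,0.002,0,0.0048,0,0,0],
    [1,0.0016,0,0.005,0,0,0],
    [1,0,0,0,0,0,0]
  ],
  "force": 110
}}

```text
time: 21.17
ee_pos: [512.9, -80.3, 199.7]
orientation: [0.65, 0.76, -0.0, 0.001]
contact_force: [-0.6, -1.2, 5.5]
gripper_width: 21.7
```

```bash
python3 bulb.py
```

```text
tcp [512.9 -80.3 199.7] F [-0.59 -1.21  5.45] T [-0.48 -0.01 -0.18] w 21.712884058462297 t 21.1667
sphere [513.1 -80.7 213.4] R 13.0 rad 0.8 az 85.8 2439
tcp rad 1.1 az 95.5 drag -0.33 Fr -0.04
```

{"api": "servo_tool", "payload": {
  "motion": [
    [1,0.0011,0,0.0051,0,0,0],
    [1,0.0007,0,0.0052,0,0,0],
    [1,0.0002,0,0.005,0,0,0],
    [1,0,0,0.002,0,0,0],
    [1,0,0,0,0,0,0],
    [1,0,0,0,0,0,0]
  ]
}}

```text
time: 21.72
ee_pos: [513.0, -78.8, 183.0]
orientation: [0.65, 0.76, -0.0, 0.002]
contact_force: [0.1, -0.9, 6.3]
gripper_width: 21.7
```

```bash
python3 bulb.py
```

```text
tcp [513.  -78.8 183. ] F [ 0.09 -0.91  6.29] T [-0.63 -0.06  0.03] w 21.69440024883432 t 21.7167
sphere [512.5 -78.8 196.4] R 14.4 rad 2.7 az 100.1 2711
tcp rad 2.7 az 90.2 drag 1.54 Fr -1.11
```

{"api": "servo_tool", "payload": {
  "motion": [
    [-0.2,0,0,0,0,0,0],
    [-0.2,0,0,0,0,0,0],
    [-0.2,0,0,0,0,0,0],
    [-0.2,0,0,-0.015,0,0,0],
    [-0.2,0,0,-0.02,0,0,0],
    [-0.2,0,0,-0.02,0,0,0],
    [-0.2,0,0,0,0,0,0],
    [-0.2,0,0,0,0,0,0]
  ],
  "force": 40
}}

```text
time: 22.43
ee_pos: [512.6, -78.1, 237.2]
orientation: [0.65, 0.76, 0.0, 0.001]
contact_force: [0.2, 0.3, 0.1]
gripper_width: 51.2
```

```bash
cat > fold.py <<'E'
from h import *
im,s=wrist(); p=cloud(im); z=p[...,2]; c=im["color"]; C=np.array([513.3,-82]); print(s["time"],np.round(s["ee_pos"],1),np.round(s["contact_force"],1))
d=np.hypot(p[...,0]-C[0],p[...,1]-C[1]); m=((c.max(-1)<70)&(d<45)&(z>180)&(z<225)).astype(np.uint8)
n,l,st,_=cv2.connectedComponentsWithStats(m)
T=R.from_quat(s["orientation"]).inv().apply((p-np.array(s["ee_pos"])).reshape(-1,3)).reshape(p.shape)
i=1+st[1:,4].argmax(); h=p[l==i]; e=h[:,:2]-C; a=np.radians(-80.8); a=np.array([np.cos(a),np.sin(a)]); ss=e@a
for lo in range(-20,48,8):
    k=(ss>lo)&(ss<lo+8)
    if k.sum()>9: print(lo,k.sum(),np.percentile(e[k]@[-a[1],a[0]],[2,50,98]).round(1),np.percentile(h[k,2],95).round(1))
rim=p[(d>68)&(d<78)&(z>185)&(z<206)]; print("rim top",np.percentile(rim[:,2],95))
save("fold.png",c)
E
python3 fold.py
```

```text
22.4333 [512.6 -78.1 237.2] [0.2 0.3 0.1]
-20 373 [-9.5  0.7  9.1] 208.1
-12 581 [-11.9  -0.5  11.1] 210.6
-4 432 [-11.2   0.1  11.1] 210.4
4 313 [-8.4  1.2 10.5] 208.8
12 237 [-6.1  1.8  9.6] 206.4
20 249 [-5.   2.5  9.6] 204.5
28 260 [-5.2  2.5  9.7] 203.8
36 144 [-5.2  2.5 11.1] 203.6
rim top 199.4705324512587
```

{"api": "servo_tool", "payload": {
  "motion": [
    [1,0.001,0,0,0,0,0],
    [1,0,0,0,0,0,0],
    [1,0,0,0,0,0,0],
    [1,0,0,0,0,0,0],
    [1,0,0,0,0,0,0],
    [1,0,0,0.005,0,0,0],
    [1,0,0,0.005,0,0,0],
    [1,0,0,0.005,0,0,0],
    [1,0,0,0.002,0,0,0],
    [1,0,0,0.002,0,0,0],
    [1,0,0,0.002,0,0,0],
    [1,0,0,0,0,0,0]
  ]
}}

```text
time: 23.48
ee_pos: [511.9, -76.8, 215.3]
orientation: [0.65, 0.76, 0.0, -0.0]
contact_force: [-0.4, 0.6, 0.5]
gripper_width: -0.3
```

{"api": "servo_tool", "payload": {
  "motion": [
    [1,0,0,0.001,0,0,0],
    [1,0,0,0.001,0,0,0],
    [1,0,0,0.001,0,0,0],
    [1,0,0,0,0,0,0]
  ]
}}

```text
time: 23.82
ee_pos: [512.2, -76.9, 213.0]
orientation: [0.65, 0.76, 0.0, 0.0]
contact_force: [-0.6, 1.6, 5.0]
gripper_width: -0.0
```

{"api": "servo_tool", "payload": {
  "motion": [
    [1,0,0,0.001,0,0,0],
    [1,0,0,0.001,0,0,0],
    [1,0,0,0,0,0,0]
  ]
}}

```text
time: 24.07
ee_pos: [512.9, -76.7, 212.2]
orientation: [0.65, 0.76, 0.001, 0.001]
contact_force: [-1.2, 3.6, 8.7]
gripper_width: -0.2
```

{"api": "servo_tool", "payload": {
  "motion": [
    [1,0,0,0.001,0,0,0],
    [1,0,0,0,0,0,0],
    [1,0,0,-0.005,0,0,0],
    [1,0,0,-0.015,0,0,0],
    [1,0,0,-0.02,0,0,0],
    [1,0,0,-0.02,0,0,0],
    [1,0,0,-0.02,0,0,0],
    [1,0,0,-0.02,0,0,0],
    [1,0,0,0,0,0,0],
    [1,0,0,0,0,0,0]
  ]
}}

```text
time: 24.9
ee_pos: [512.5, -77.5, 310.3]
orientation: [0.65, 0.76, 0.0, 0.001]
contact_force: [-0.5, 1.3, 0.0]
gripper_width: 0.2
```

```bash
python3 fold.py
```

```text
24.9 [512.5 -77.5 310.3] [-0.5  1.3  0. ]
-20 166 [-9.3  0.4  8.7] 203.5
-12 290 [-12.2  -0.5  11.2] 205.8
-4 255 [-11.5   0.3  11.3] 206.1
4 190 [-9.   1.1 10.5] 204.9
12 162 [-7.5  1.1  9.8] 203.1
20 163 [-5.9  1.9  9.9] 201.9
28 163 [-5.1  2.8  9.9] 201.9
36 24 [-5.1  5.4 10.8] 201.3
rim top 199.54507857666346
```

View pics/fold.png

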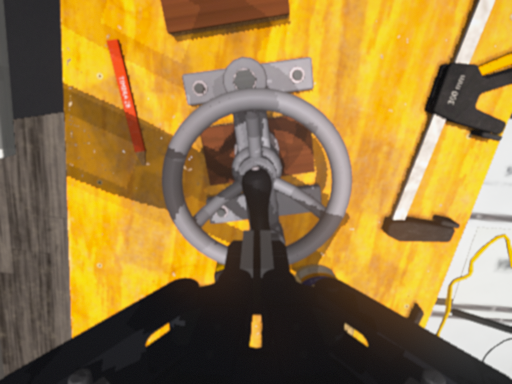

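The fold view shows the handle lying flat across the wheel, bulb at (258,185) over the hub and neck running to (258,240). I clear the arm and recheck fold and wheel angle from the fixed cameras.

{"api": "servo_tool", "payload": {
  "motion": [
    [-1,0,0,-0.03,0,0,0],
    [-1,0.03,0,-0.02,0,0,0],
    [-1,0.04,0,0,0,0,0],
    [-1,0.04,0,0,0,0,0],
    [-1,0.04,0,0,0,0,0],
    [-1,0.04,0,0,0,0,0],
    [-1,0.04,0,0,0,0,0],
    [-1,0.04,0,0,0,0,0],
    [-1,0.04,0,0,0,0,0],
    [-1,0.04,0,0,0,0,0],
    [-1,0,0,0,0,0,0],
    [-1,0,0,0,0,0,0]
  ]
}}

```text
time: 25.95
ee_pos: [456.1, 270.4, 357.2]
orientation: [0.648, 0.761, -0.002, -0.001]
contact_force: [0.2, -0.2, 0.1]
gripper_width: 85.4
```

```bash
cat > fin.py <<'E'
from h import *
print(env.get_state()["time"],env.get_state()["ee_pos"])
def an(p,c,nm,zr):
    z=p[...,2]; C=np.array([513,-81.5]); d=np.hypot(p[...,0]-C[0],p[...,1]-C[1]); m=((c.max(-1)<60)&(d<45)&(z>zr-8)&(z<zr+14)).astype(np.uint8)
    n,l,st,_=cv2.connectedComponentsWithStats(m); i=1+st[1:,4].argmax(); h=p[l==i]; e=h[:,:2]-C
    w,v=np.linalg.eigh(np.cov(e.T)); a=v[:,1]*-np.sign(v[1,1]); ss=e@a; bz=np.percentile(h[ss<8,2],95); nz=np.percentile(h[ss>15,2],95)
    q=z[(d>68)&(d<78)&(abs(z-zr-5)<8)]; rt=np.percentile(q,95)
    print(nm,"n",len(h),"az",np.degrees(np.arctan2(a[1],a[0])).round(1),"lat",np.median(e@[-a[1],a[0]]).round(1),"bulb-rim",(bz-rt).round(1),"neck-rim",(nz-rt).round(1),"rim",rt.round(1))
for n in ("top","side"):
    o=dict(np.load(n+".npz")); an(cloud(o),o["color"],n+" before",213)
    im=env.get_image(n); an(cloud(im),im["color"],n+" after",192); save(n+"9.png",im["color"])
    df=np.abs(im["color"].astype(int)-o["color"].astype(int)).sum(-1)
    if n=="top": print("changed right/front/sample areas",[(k,df[a:b,c:d].mean().round(1)) for k,a,b,c,d in (("bottle",130,170,335,375),("tape",185,215,335,372),("pencil",255,282,235,298),("sample",195,255,185,232))])
o=dict(np.load("w.npz")); an(o["p"],o["c"],"wrist before",213)
im,_=wrist(); an(cloud(im),im["color"],"wrist after",192)
E
python3 fin.py
```

```text
25.95 [456.11021042 270.35567631 357.15269183]
top before n 228 az -62.7 lat -0.6 bulb-rim 5.4 neck-rim 3.1 rim 220.8
top after n 209 az -77.1 lat -0.5 bulb-rim 4.7 neck-rim 2.4 rim 200.4
changed right/front/sample areas [('bottle', np.float64(10.4)), ('tape', np.float64(10.0)), ('pencil', np.float64(48.7)), ('sample', np.float64(38.1))]
side before n 92 az -63.4 lat -1.5 bulb-rim 5.2 neck-rim 3.0 rim 219.9Traceback (most recent call last):
  File "fin.py", line 11, in <module>
    im=env.get_image(n); an(cloud(im),im["color"],n+" after",192); save(n+"9.png",im["color"])
                         ~~^^^^^^^^^^^^^^^^^^^^^^^^^^^^^^^^^^^^^^
  File "fin.py", line 5, in an
    n,l,st,_=cv2.connectedComponentsWithStats(m); i=1+st[1:,4].argmax(); h=p[l==i]; e=h[:,:2]-C
                                                      ~~~~~~~~~~~~~~~^^
ValueError: attempt to get argmax of an empty sequence
```

View pics/top9.png

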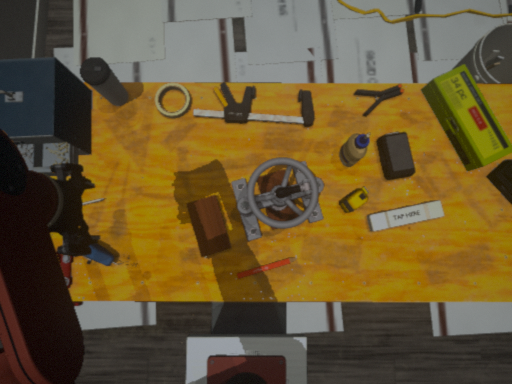

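The final top view shows the wheel at (284,192) with the handle flat. The bottle (355,150), tape (353,199), pencil (265,267) and spare sample (209,225) are where they started, and the changed pixels there look like the arm's shadow. Handing in.

```bash
python3 -c "
from cell import env
print(env.job_done(), env.get_state()['time'])"
```

```text
the job is handed in; nothing more can be done
the job is handed in; nothing more can be done
```

I swung the handle upright, cranked the wheel about 1.05 turns clockwise, folded the handle flat again and handed the job in at about 26 s. The foot should be pressing at about 80–90 N, a bit under your target at the low end.

- **Pressing force:** at the end, slow turning took about 12 N at the handle, against about 6.8 N free. That is roughly 5 N heavier, or about 90 N at the foot. The highest single reading, about 13.2 N, works out at roughly 105–115 N, below the 130 N limit.
- **Check that disagreed:** with the handle upright I measured the wheel 3–4° further clockwise than after folding. Either the wheel eased back slightly during the fold, which would leave about 80 N, or it is measurement error. I did not re-crank it.
- **Handle fold:** my first grip slipped and left the handle at 77°, so I regripped. Folding also slipped a little, so I finished by pressing the bulb down. The bulb's height above the rim then matched the start to within 1 mm.
- **Other items:** the bottle, tape measure, pencil and spare sample look unmoved in the last top view. I did not measure their positions exactly, because the arm's shadow fell near the pencil and sample. The final side-camera check failed in the script, so I relied on the top view and the wrist camera's close-up after pressing the bulb down.
- **Arm:** it was well clear of the press when I handed in.

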